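Load a filter capacitor past the one-way pawl

ROBOT

A 7-joint arm with a two-finger parallel gripper is mounted at the origin on a cart in front of the work surface, level with it; the furniture and walls round the work are solid. World frame = base frame: x ahead of the robot, y to its left, z up, the work surface at z = 0. Lengths are in m, angles in rad, forces in N, time in s.
With the tool pointing down it reaches from about 0.35 to 0.9 m from the base axis. Payload 8.1 kg.
Tool frame: the origin (TCP) lies at the very end of the fingers, on their centre line; the grasp point (between the pads) lies 19 mm behind it; z points along the fingers, y is the line along which they close (so a half turn about z gives the same grasp; the last joint's range is limited). The gripper opens to 85 mm and grips with 20 to 120 N. Pads are 22 mm wide; open, the fingers measure 114 mm over their backs; the gripper's body (76 mm by 85 mm) begins 54 mm behind the grasp point. The pads swing forward as they close: fully open they stand 13 mm farther back than shut.
Start: joints at [-1.417, 0.434, 0.025, 1.573, -0.012, 1.134, -0.075], TCP at [0.159, 0.605, 0.231] pointing down, gripper open.
Joint ranges: [-2.62, 2.62], [-0.44, 2.09], [-1.27, 1.32], [0.08, 2.57], [-1.32, 4.46], [0.12, 2], [-2.74, 2.74]. Speed limits (rad/s): [2.22, 2.22, 3.01, 3.01, 3.14, 3.14, 3.14].

INTERFACE

Orientations are given as a 3x3 rotation matrix whose columns are the frame's x, y, z axes.
In Python, from station import ctrl gives the robot as it stands. The module is installed in compiled form; this text tells all that it offers. Calls block until the motion is done:
- ctrl.move_ptp(position, orientation): joint-space move of the TCP to a pose.
- ctrl.servo_line(position, rotation=None, rate=0.15): straight line of the TCP; rotation=None keeps the orientation; rate is the mean speed in m/s.
- ctrl.move_j(angles): joint-space move.
- ctrl.command_gripper(opening, strength=None): opening from 0.0 (shut) to 1.0 (fully open); strength is the grip in N (None keeps the last); returns when the fingers have stopped.
- ctrl.wait(seconds).
- ctrl.solve_ik(position, orientation): joint angles nearest the present ones, or None.
- ctrl.capture(name): name is "scene" or "top"; returns a dict with "img" (420x560x3 uint8, blue, green, red), "mtx" (3x3 intrinsics, pixels), "dist" ([k1, k2, p1, p2, k3] as OpenCV has them; the pictures are not rectified), "R" (3x3) and "t" (3): a world point X has camera coordinates R X + t. Camera axes: x right, y down, z forward; pixel columns grow to the right and rows downward; lengths in m; the calibration is good to about 2 mm. A picture is of the moment at which its call begins. There is no depth.
A pose or a line that the arm cannot do raises ctrl.PlanningError and nothing moves.
- ctrl.job_done(): hands the job in; it is judged then, once.
Trained networks look in a picture, given as the dict that the camera call returned (one of the last four; its "shot" number tells which), for a name from the list of things; names that differ only in an ending like _2 or _b are one class to them, and where a whole thing is asked for, a point or a joint stands for the part that bears it (a point fixed in the world has none). Each returns a list of dicts, best first, with "score" (0 to 1); they miss things now and then, are a little off and sometimes report something else, mostly with a low value. They report only what shows in the picture. A call takes as long as a camera call. They do not tell look-alikes from the thing itself.
- ctrl.silhouettes(query, picture): "pixels" (420x560 bool, what is visible of it) and "position" ([column, row] as shares, 0 to 1, of the picture: columns of its width, rows of its height, amid what is visible of it).
- ctrl.place_of(query, picture): "position" ([column, row] as shares, 0 to 1, of the picture: columns of its width, rows of its height: a listed point, or the origin of a listed thing).
Readings, each from a call of its own:
- ctrl.read_clock(): time.
- ctrl.read_joint_positions(): joint angles.
- ctrl.read_qd(): joint speeds.
- ctrl.read_joint_efforts(): joint torques, N m.
- ctrl.read_tcp_pos(): TCP position.
- ctrl.read_tool_rot(): TCP orientation.
- ctrl.read_force(): force on the tool from outside, world axes, zero at the start.
- ctrl.read_moment(): the same for the moment, N m.
- ctrl.read_grip_width(): opening from 0.0 (shut) to 1.0 (fully open).
- ctrl.read_finger_force(): force on a finger pad.
Only numpy, scipy, OpenCV 4.12 (cv2) and the standard library are available. Lean on these libraries where they do the work, as an engineer would, in place of code of your own. Each camera call takes 0.05 s, during which the arm holds its last target. There are 200 camera calls.

TASK

Pick up the big black can capacitor and stand it in the wide mouth of the aluminium one-way loader, ahead of the pawl. Then slide it upright along the lane, past the sprung pawl, until the pawl snaps shut behind it, and leave it standing there between the pawl and the end stop. Do not let it topple.

Things in the scene. Friction and masses are not known exactly. Their poses are not given: they have to be found in the camera images.
- filter_can: Large black upright can capacitor with two pale terminals on top: 42 mm diameter, can 50 mm tall (56 mm with terminals), 0.16 to 0.26 kg. The small capacitors and the wire reel are bystanders. Origin: centre of its underside; z up along its axis.
- loader: Aluminium channel on a dark 190 x 92 mm plate, fixed on 3 mm feet. Origin: plate's underside, on the lane's centre line, abreast of the pawl's pivot; x = loading direction, z up. Floor 4 mm, all wall tops 24 mm above the origin: fingers above that clear walls and pawl. Mouth 78 mm wide at x -95 to -60 mm, funnel to x = -20, then lane 48 mm wide to the end stop at x = +87 mm.
- pawl (a joint): Steel pawl on an upright pin at x 0, y +29 mm of the loader, 13 to 22 mm above its underside. 0 rad = shut, slanting forward into the lane, tip at x 30, y 4 mm; a passing can opens it to about 0.5 (stop at 0.75). The can's axis meets it at x = -5 mm; it snaps shut behind the can past x = +54 mm (end stop: +66). Light spring, 1 to 2 N; from behind it does not give.
- loader_mouth (a point): Middle of the wide mouth, on the loader's floor (x = -70, y = 0, z = 4 mm in the loader's frame): a good place to set the can down.
Things that resemble listed ones, but are neither listed nor needed, are in the scene too. What is meant by the filter_can is not turquoise, and is the larger of those in its own colour.

How it is judged:
On the way, in this order (a step that is already met when the one before it is completed fails the run):
1. the can stands upright on the loader's floor ahead of the pawl (x of filter_can in the frame of loader between -0.1 and 0 m and y of filter_can in the frame of loader between -0.03 and 0.03 m and z of filter_can in the frame of loader below 0.012 m and angle between filter_can's own z axis and vertical below 0.2 rad), for 0.1 s.
2. low in the lane, the can pushes the pawl aside (x of filter_can in the frame of loader between 0.005 and 0.05 m and y of filter_can in the frame of loader between -0.015 and 0.015 m and z of filter_can in the frame of loader below 0.014 m and value of joint pawl above 0.3 rad).
At the end, for the whole second after the job is handed in: The can stands upright (within 7 degrees) and at rest on the lane's floor between the pawl and the end stop (its axis 50 to 72 mm along the loader's x, within 12 mm of its centre line), and the pawl has snapped shut behind it (below 0.1 rad) (x of filter_can in the frame of loader between 0.05 and 0.072 m and y of filter_can in the frame of loader between -0.012 and 0.012 m and z of filter_can in the frame of loader below 0.009 m and angle between filter_can's own z axis and vertical below 0.12 rad and value of joint pawl below 0.1 rad and linear speed of filter_can below 0.02 m/s); the robot touches nothing.
It fails at once if the can topples (leans more than 45 degrees) (angle between filter_can's own z axis and vertical above 0.79 rad).
It also fails if it takes over 45 s, if anything falls off the work surface, if the arm or the gripper's body presses on something with over 40 N, if the wrist force passes 120 N, or if a joint passes its speed limit or range.

## Working session

There is one attempt and no reset: what is moved stays moved. The work goes in short steps, each a Python script; the robot and the scene stay as the last script left them, time stands still between calls to the robot, and variables do not carry over. Pictures are saved under pics/ and viewed, at most 10 in all, crops included, and the job is handed in when it is done.

```bash
mkdir -p pics
cat > h.py <<'E'
import numpy as np, cv2
from station import ctrl
def ray(c,uv):
    p=cv2.undistortPoints(np.array([[uv]],float),np.array(c["mtx"]),np.array(c["dist"]))[0,0]
    R=np.array(c["R"]);t=np.array(c["t"]).ravel()
    return -R.T@t, R.T@np.array([p[0],p[1],1])
def onz(c,uv,z):
    o,d=ray(c,uv); return o+d*(z-o[2])/d[2]
def proj(c,X):
    R=np.array(c["R"]);t=np.array(c["t"],float).ravel()
    return cv2.projectPoints(np.atleast_2d(np.array(X,float)),cv2.Rodrigues(R)[0],t,np.array(c["mtx"]),np.array(c["dist"]))[0][:,0]
def px(d): return np.array(d["position"])*[560,420]
E
python3 - <<'E'
from h import *
for n in("scene","top"):
    c=ctrl.capture(n); cv2.imwrite(f"pics/{n}0.png",c["img"])
    o,_=ray(c,(280,210)); print(n,o.round(3))
    for q,z in(("filter_can",0),("loader",.003),("loader_mouth",.007),("pawl",.02)):
        for d in ctrl.place_of(q,c): print(q,round(d["score"],2),px(d).round(1),onz(c,px(d),z).round(4))
print(ctrl.read_clock(),ctrl.read_grip_width())
E
```

```text
scene [0.385 0.734 0.701]
filter_can 0.97 [324.1 220.5] [ 0.3971  0.2125 -0.    ]
filter_can 0.79 [325.3 255.1] [0.3811 0.2914 0.    ]
filter_can 0.61 [237.1 158.1] [0.6144 0.0917 0.    ]
loader 0.64 [230.3 225.4] [0.5734 0.273  0.003 ]
loader_mouth 0.7 [201.1 242.1] [0.6144 0.3266 0.007 ]Traceback (most recent call last):
  File "<stdin>", line 6, in <module>
ValueError: it knows: filter_can, loader, loader_mouth
```

View pics/scene0.png

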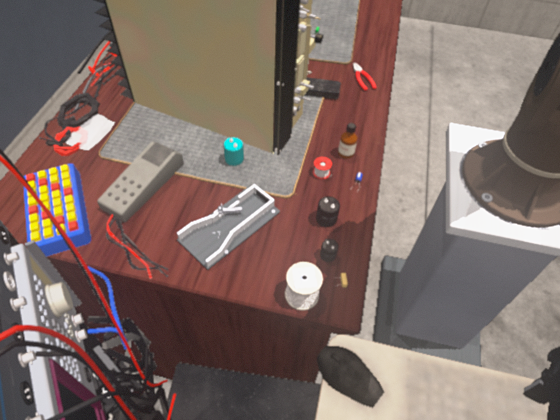

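The scene view shows two black cans, at (327,210), which is larger, and (330,248), which is smaller. There is also a turquoise one at (233,150). The loader is at (228,225) with its mouth to the lower left. The larger black can fits the description; I'll confirm it in a crop.

Run:
```python
from h import *
s=ctrl.capture("scene"); c=ctrl.capture("top"); cv2.imwrite("pics/top1.png",c["img"])
o,d=ray(c,(280,210)); print(o.round(3),d.round(2))
for q,z in(("filter_can",0),("loader",.003),("loader_mouth",.007)):
    for d in ctrl.place_of(q,c): print(q,round(d["score"],2),px(d).round(1),onz(c,px(d),z).round(4))
cv2.imwrite("pics/crop1.png",cv2.resize(s["img"][140:290,160:360],None,fx=4,fy=4,interpolation=cv2.INTER_CUBIC))
for cc,nm in((s,"s"),(c,"t")):
  for d in ctrl.silhouettes("filter_can",cc): print(nm,round(d["score"],2),px(d).round(1),d["pixels"].sum())
```

```text
[0.362 0.247 0.878] [ 0.19 -0.04 -0.98]
filter_can 0.93 [333. 169.] [0.6203 0.0945 0.    ]
filter_can 0.79 [282.1 274.4] [0.3939 0.2083 0.    ]
filter_can 0.63 [241.9 285.3] [0.3722 0.2913 0.    ]
filter_can 0.3 [250.3 188.7] [0.5762 0.2744 0.    ]
loader 0.65 [249.4 190.2] [0.5722 0.2762 0.003 ]
loader_mouth 0.97 [224.9 171.9] [0.6116 0.3287 0.007 ]
loader_mouth 0.71 [252.  187.8] [0.5765 0.2706 0.007 ]
s 0.97 [327.9 208.8] 537
s 0.85 [326.7 249.8] 352
t 0.94 [337.2 165.7] 415
t 0.77 [242.3 284.1] 195
t 0.72 [286.3 274. ] 400
```

View pics/top1.png

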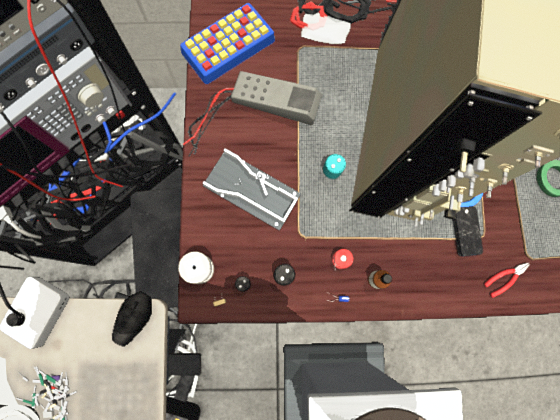

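View pics/crop1.png

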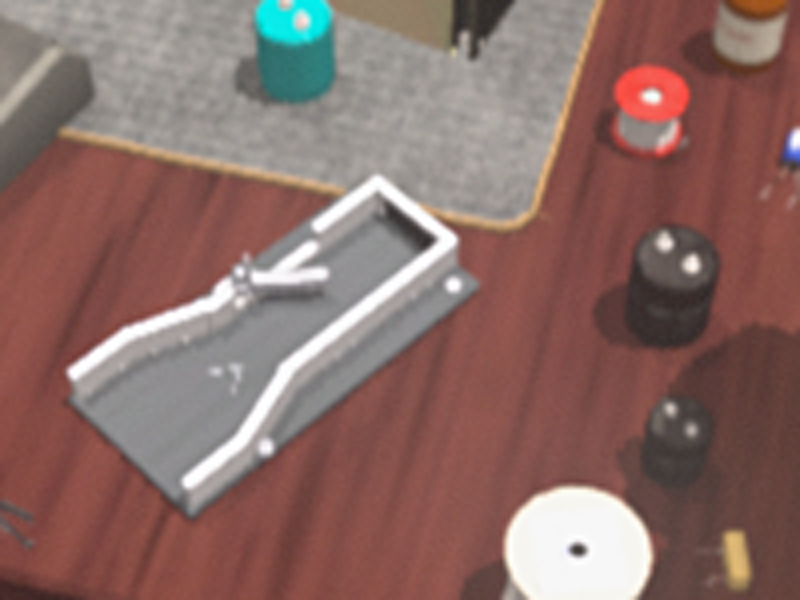

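The crop shows the large black can at (327,210) in the scene view, which is (284,273) in the top view. It has two pale terminals and is clearly bigger than the black look-alike at (330,248), so it is the one meant. Next I'll fit the can and loader poses to the silhouettes in both views.

```bash
cat > fit.py <<'E'
from h import *
from scipy.optimize import minimize
def hull(c,P,m):
    cv2.fillConvexPoly(m,cv2.convexHull((proj(c,P)*16).round().astype(np.int32)),1,shift=4)
def box(xy,z0,z1): return [(x,y,z) for x,y in xy for z in(z0,z1)]
def wall(s,t=.004):
    p=[(-.095,.039),(-.06,.039),(-.02,.024),(.087,.024)]
    return [box([(a[0],s*a[1]),(b[0],s*b[1]),(b[0],s*(b[1]+t)),(a[0],s*(a[1]+t))],.004,.024) for a,b in zip(p,p[1:])]
parts=[box([(x,y) for x in(-.095,.095) for y in(-.046,.046)],0,.004)]+wall(1)+wall(-1)+[box([(x,y) for x in(.087,.091) for y in(-.028,.028)],.004,.024)]
def loader(c,q):
    m=np.zeros((420,560),np.uint8);cs,sn=np.cos(q[2]),np.sin(q[2])
    for P in parts:
        P=np.array(P);hull(c,np.c_[q[0]+cs*P[:,0]-sn*P[:,1],q[1]+sn*P[:,0]+cs*P[:,1],P[:,2]+.003],m)
    return m
def can(c,q,z=0):
    m=np.zeros((420,560),np.uint8);a=np.linspace(0,6.28,40)
    hull(c,np.r_[[(q[0]+.021*np.cos(t),q[1]+.021*np.sin(t),z+h) for t in a for h in(0,.05)]],m);return m
def fit(f,obs,q0,st):
    B=lambda m:cv2.GaussianBlur(m.astype(np.float32),(0,0),1.2)
    T=[(c,B(m)) for c,m in obs]
    cost=lambda q:sum(((B(f(c,q))-t)**2).sum() for c,t in T)
    q0=np.array(q0,float)
    S=np.vstack([q0]+[q0+e for e in np.diag(st)])
    r=minimize(cost,q0,method="Nelder-Mead",options=dict(initial_simplex=S,xatol=1e-4,fatol=.05))
    return r.x,r.fun
def sil(name,c,target):
    return min(ctrl.silhouettes(name,c),key=lambda d:np.hypot(*(px(d)-target)))["pixels"]
E
python3 - <<'E'
from fit import *
s=ctrl.capture("scene");t=ctrl.capture("top")
L=[(s,sil("loader",s,(228,225))),(t,sil("loader",t,(250,188)))]
C=[(s,sil("filter_can",s,(327,210))),(t,sil("filter_can",t,(285,273)))]
for o in (L,L[:1],L[1:]): print("L",*fit(loader,o,(.573,.275,-2.21),(.008,.008,.06)))
for o in (C,C[:1],C[1:]): print("C",*fit(can,o,(.396,.21),(.006,.006)))
q=fit(loader,L,(.573,.275,-2.21),(.008,.008,.06))[0]
v=[]
for c,_ in L:
    i=c["img"].copy();k=cv2.findContours(loader(c,q),0,1)[0];big=cv2.resize(i,None,fx=4,fy=4)
    cv2.drawContours(big,[x*4 for x in k],-1,(0,255,0),1)
    cs,sn=np.cos(q[2]),np.sin(q[2])
    for a,b,z in((0,.029,.022),(.03,.004,.02),(.087,.024,.027),(.087,-.024,.027),(-.06,.039,.027),(-.02,-.024,.027)):
        u=proj(c,[q[0]+cs*a-sn*b,q[1]+sn*a+cs*b,z])[0]*4+1.5; cv2.circle(big,tuple(u.astype(int).tolist()),4,(0,0,255),1)
    ce=(proj(c,[q[0],q[1],0])[0]*4).astype(int); v.append(big[ce[1]-220:ce[1]+220,ce[0]-200:ce[0]+200])
cv2.imwrite("pics/fit.png",np.hstack(v))
E
```

```text
Traceback (most recent call last):
  File "fit.py", line 27, in sil
    return min(ctrl.silhouettes(name,c),key=lambda d:np.hypot(*(px(d)-target)))["pixels"]
           ~~~^^^^^^^^^^^^^^^^^^^^^^^^^^^^^^^^^^^^^^^^^^^^^^^^^^^^^^^^^^^^^^^^^
ValueError: min() iterable argument is empty
```

```bash
cat >> fit.py <<'E'
def look(cam,name,target,tol=25):
    for _ in range(5):
        c=ctrl.capture(cam);D=[d for d in ctrl.silhouettes(name,c) if np.hypot(*(px(d)-target))<tol]
        if D: return c,D[0]["pixels"]
    print("missed",cam,name); return None
E
cat > a.py <<'E'
from fit import *
L=[x for x in(look("scene","loader",(228,225)),look("top","loader",(250,188))) if x]
C=[x for x in(look("scene","filter_can",(327,210)),look("top","filter_can",(285,273))) if x]
for o in (L,L[:1],L[1:]): 
    if o: print("L",*fit(loader,o,(.573,.275,-2.21),(.008,.008,.06)))
for o in (C,C[:1],C[1:]): print("C",*fit(can,o,(.396,.21),(.006,.006)))
q=fit(loader,L,(.573,.275,-2.21),(.008,.008,.06))[0] if L else (.573,.275,-2.21)
v=[]
for n in ("scene","top"):
    c=ctrl.capture(n)
    i=c["img"].copy();k=cv2.findContours(loader(c,q),0,1)[0];big=cv2.resize(i,None,fx=4,fy=4)
    cv2.drawContours(big,[x*4 for x in k],-1,(0,255,0),1)
    cs,sn=np.cos(q[2]),np.sin(q[2])
    for a,b,z in((0,.029,.025),(.03,.004,.025),(.087,.024,.027),(.087,-.024,.027),(-.06,.039,.027),(-.02,-.024,.027)):
        u=proj(c,[q[0]+cs*a-sn*b,q[1]+sn*a+cs*b,z])[0]*4+1.5; cv2.circle(big,tuple(u.astype(int).tolist()),4,(0,0,255),1)
    ce=(proj(c,[q[0],q[1],0])[0]*4).astype(int); v.append(big[ce[1]-220:ce[1]+220,ce[0]-200:ce[0]+200])
cv2.imwrite("pics/fit.png",np.hstack(v)); print(ctrl.read_clock())
E
python3 a.py
```

```text
L [ 0.57454654  0.27170722 -2.11917101] 68.68289947509766
L [ 0.57486459  0.27051392 -2.12461724] 30.50885772705078
L [ 0.57307388  0.27165373 -2.11321141] 14.169808387756348
C [0.39400868 0.20574351] 41.650081634521484
C [0.39373781 0.20713277] 16.330547332763672
C [0.39413104 0.20572243] 19.453649520874023
1.3
```

View pics/fit.png

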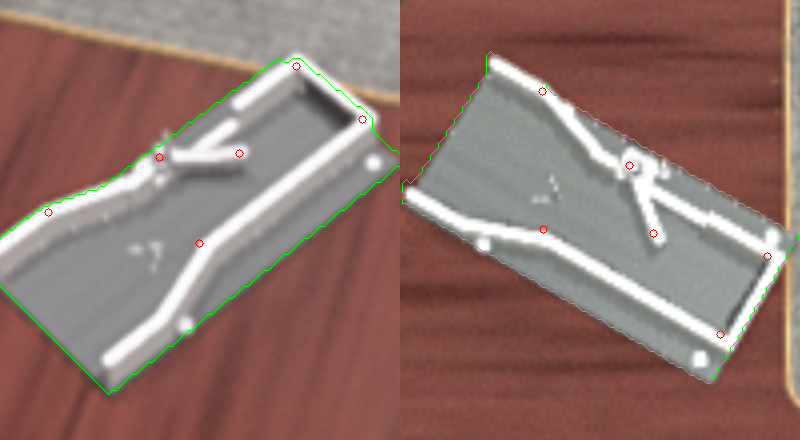

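The fit agrees with both views: the pin, pawl tip and wall corners all land on their circles. I take the loader at (0.574, 0.2715) with yaw -2.118, and the can at (0.394, 0.206). The networks' own positions agree to about 4 mm. Now the pick.

```bash
cat >> fit.py <<'E'
Q=np.array([.574,.2715,-2.118]); 
def W(x,y,z): return np.array([Q[0]+np.cos(Q[2])*x-np.sin(Q[2])*y,Q[1]+np.sin(Q[2])*x+np.cos(Q[2])*y,z])
def ori(th):
    y=np.array([np.cos(th),np.sin(th),0]);z=np.array([0,0,-1.]);return np.c_[np.cross(y,z),y,z]
E
python3 - <<'E'
from fit import *
P=np.array([.394,.206,.024])
best=None
for th in(Q[2],Q[2]+np.pi,Q[2]+np.pi/2,Q[2]-np.pi/2):
    js=[ctrl.solve_ik(p,ori(th)) for p in(P+[0,0,.12],P,W(-.07,0,.09),W(-.07,0,.031),W(.062,0,.031))]
    print(round(th,2),[None if j is None else np.round(j,2).tolist() for j in js])
E
```

```text
-2.12 [[-1.47, 0.44, 1.17, 2.16, -0.53, 0.88, -2.09], [-1.36, 0.77, 1.14, 2.27, -1.05, 0.82, -1.6], [-1.17, 0.96, 1.14, 1.59, -0.92, 1.21, -1.96], [-1.17, 1.05, 1.14, 1.63, -1.02, 1.17, -1.89], [-1.16, 0.92, 1.14, 1.92, -1.02, 1.02, -1.66]]
1.02 [[-0.85, 0.25, 0.3, 2.12, -0.1, 0.78, 0.54], [-0.74, 0.47, 0.18, 2.22, -0.18, 0.47, 0.61], [-0.69, 0.68, 0.19, 1.54, -0.15, 0.94, 0.57], [-0.68, 0.74, 0.17, 1.58, -0.15, 0.83, 0.57], [-0.66, 0.61, 0.26, 1.88, -0.24, 0.67, 0.77]]
-0.55 [[-1.04, 0.27, 0.54, 2.14, -0.19, 0.78, -0.93], [-0.92, 0.49, 0.42, 2.24, -0.42, 0.49, -0.72], [-0.88, 0.71, 0.5, 1.56, -0.39, 0.97, -0.8], [-0.85, 0.78, 0.45, 1.6, -0.41, 0.86, -0.78], [-0.86, 0.66, 0.57, 1.9, -0.52, 0.73, -0.54]]
-3.69 [[-0.58, 0.25, -0.02, 2.1, 0.01, 0.79, 1.98], [-0.51, 0.47, -0.12, 2.2, 0.12, 0.48, 1.88], [-0.49, 0.68, -0.14, 1.52, 0.11, 0.95, 1.93], [-0.48, 0.75, -0.16, 1.56, 0.15, 0.85, 1.9], [-0.39, 0.61, -0.12, 1.86, 0.11, 0.68, 2.02]]
```

Run:
```python
from fit import *
P=np.array([.394,.206,.024]);O=ori(Q[2]+np.pi)
ctrl.move_ptp(P+[0,0,.12],O)
ctrl.servo_line(P,rate=.1)
f0=np.array(ctrl.read_force());print("f0",f0.round(1))
ctrl.command_gripper(0.0,40)
print("w",ctrl.read_grip_width(),ctrl.read_finger_force(),np.round(ctrl.read_force(),1))
ctrl.servo_line(P+[0,0,.08],rate=.1)
print("w",ctrl.read_grip_width(),ctrl.read_finger_force(),np.round(ctrl.read_force(),1),ctrl.read_tcp_pos(),ctrl.read_clock())
c=ctrl.capture("scene");u=proj(c,P+[0,0,.08])[0].astype(int)
cv2.imwrite("pics/lift.png",cv2.resize(c["img"][max(0,u[1]-80):u[1]+80,u[0]-100:u[0]+100],None,fx=3,fy=3,interpolation=cv2.INTER_CUBIC))
```

```text
f0 [ 0.9  0.1 -0.1]
w 0.48276292815112326 39.44023668766022 [-1.7  0.4  8.2]
w 0.47621708921809136 40.57560324668884 [ 0.4  0.7 -1. ] [0.39359603 0.20579895 0.10351635] 5.8
```

View pics/lift.png

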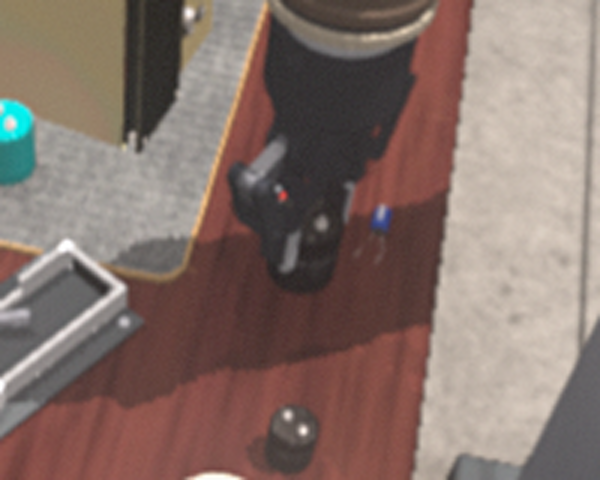

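The can is held upright at crop (303,245) and clear of its neighbours. Now I'll carry it to the mouth and lower it until it touches.

Run:
```python
from fit import *
O=ori(Q[2]+np.pi)
ctrl.servo_line(np.array([.394,.206,.11]),rate=.1)
ctrl.servo_line(W(-.07,0,.11),O,rate=.2)
ctrl.servo_line(W(-.07,0,.036),rate=.1); ctrl.wait(.1)
f0=ctrl.read_force()[2]
for i in range(12):
    z=.035-.001*i; ctrl.servo_line(W(-.07,0,z),rate=.03); f=ctrl.read_force()[2]-f0
    print(round(z,3),round(f,1),end=" | ")
    if f>3: break
print(ctrl.read_tcp_pos(),ctrl.read_clock())
for n in("scene","top"):
    c=ctrl.capture(n);u=proj(c,W(-.03,0,.03))[0].astype(int)
    cv2.imwrite(f"pics/m_{n}.png",c["img"][u[1]-70:u[1]+70,u[0]-70:u[0]+70])
a=[cv2.resize(cv2.imread(f"pics/m_{n}.png"),(400,400),interpolation=cv2.INTER_CUBIC) for n in("scene","top")]
cv2.imwrite("pics/mouth.png",np.hstack(a))
```

```text
0.035 0.0 | 0.034 0.9 | 0.033 0.8 | 0.032 0.4 | 0.031 8.0 | [0.6105284  0.33130866 0.03161522] 9.7417
```

View pics/mouth.png

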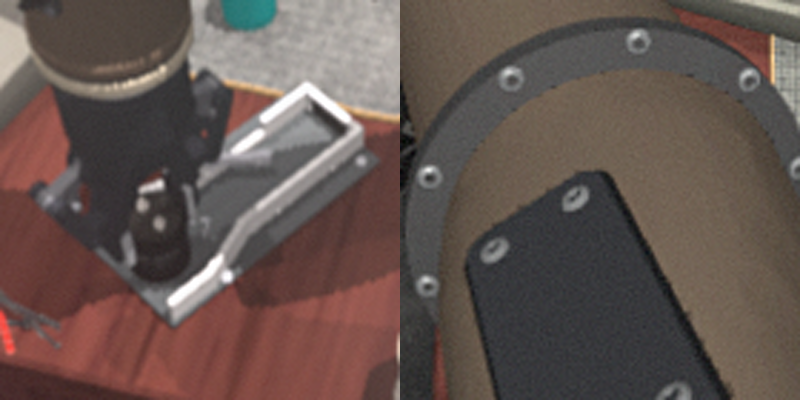

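The scene crop shows the can standing upright in the mouth with its base at (160,265); the arm hides the top view. It looks a little close to the -y wall, so I'll measure its lateral position.

Run:
```python
from fit import *
p=W(-.07,0,.007)
c=ctrl.capture("scene");u=proj(c,p+[0,0,.02])[0]
c,m=look("scene","filter_can",u)
f=lambda c,q:can(c,q,.007)
q,e=fit(f,[(c,m)],p[:2],(.006,.006)); d=q-p[:2]
cs,sn=np.cos(Q[2]),np.sin(Q[2]);print("loader-frame offset mm",1e3*(cs*d[0]+sn*d[1]),1e3*(-sn*d[0]+cs*d[1]),e,m.sum(),f(c,p[:2]).sum())
for d in ctrl.place_of("filter_can",c):
    d0=onz(c,px(d),.007)[:2]-p[:2];print(round(d["score"],2),1e3*(cs*d0[0]+sn*d0[1]),1e3*(-sn*d0[0]+cs*d0[1]))
big=cv2.resize(c["img"],None,fx=5,fy=5,interpolation=cv2.INTER_CUBIC)
for mm,col in((f(c,p[:2]),(0,255,0)),(m.astype(np.uint8),(0,0,255))):
    cv2.drawContours(big,[x*5+2 for x in cv2.findContours(mm,0,1)[0]],-1,col,1)
a=(u*5).astype(int);cv2.imwrite("pics/ov.png",big[a[1]-250:a[1]+250,a[0]-250:a[0]+250])
```

```text
loader-frame offset mm 0.7250627832605406 -2.2643047271611576 61.23651885986328 590 747
0.88 155.25688760733368 -175.8873756527588
0.81 -1.2217737820465453 0.15699863933204952
0.7 197.9933710435815 122.15908356098033
```

View pics/ov.png

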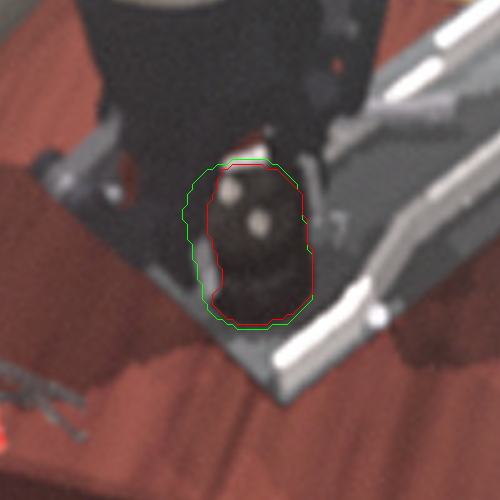

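The outline matches the expected place to about 1 mm on its visible edges, so the can is centred. I'll raise it about 1 mm and slide it along the lane while watching the forces.

Run:
```python
from fit import *
cs,sn=np.cos(Q[2]),np.sin(Q[2])
ctrl.servo_line(W(-.07,0,.0325),rate=.02)
for x in(-.04,-.02,-.005,.01,.025,.04,.05,.056,.061):
    ctrl.servo_line(W(x,0,.0325),rate=.05); f=np.array(ctrl.read_force())
    print(x,"fx %.1f fy %.1f fz %.1f"%(cs*f[0]+sn*f[1],-sn*f[0]+cs*f[1],f[2]),round(ctrl.read_grip_width(),3))
    if np.linalg.norm(f)>25: print("stop");break
print(ctrl.read_tcp_pos(),W(.061,0,.0325),ctrl.read_clock())
c=ctrl.capture("scene");u=(proj(c,W(.03,0,.03))[0]).astype(int)
cv2.imwrite("pics/lane.png",cv2.resize(c["img"][u[1]-60:u[1]+60,u[0]-75:u[0]+75],None,fx=5,fy=5,interpolation=cv2.INTER_CUBIC))
```

```text
-0.04 fx 0.2 fy -0.3 fz -1.6 0.479
-0.02 fx -0.3 fy 0.2 fz -1.8 0.478
-0.005 fx -0.2 fy 1.5 fz -1.7 0.475
0.01 fx -0.0 fy -2.2 fz -2.1 0.479
0.025 fx 0.1 fy -0.9 fz -1.7 0.479
0.04 fx 0.3 fy -1.1 fz -1.7 0.475
0.05 fx 2.9 fy -1.6 fz -1.7 0.472
0.056 fx -0.0 fy -0.6 fz -1.5 0.476
0.061 fx -0.1 fy -0.3 fz -2.2 0.479
[0.54233031 0.21906688 0.03258293] [0.54226162 0.21940705 0.0325    ] 14.2583
```

View pics/lane.png

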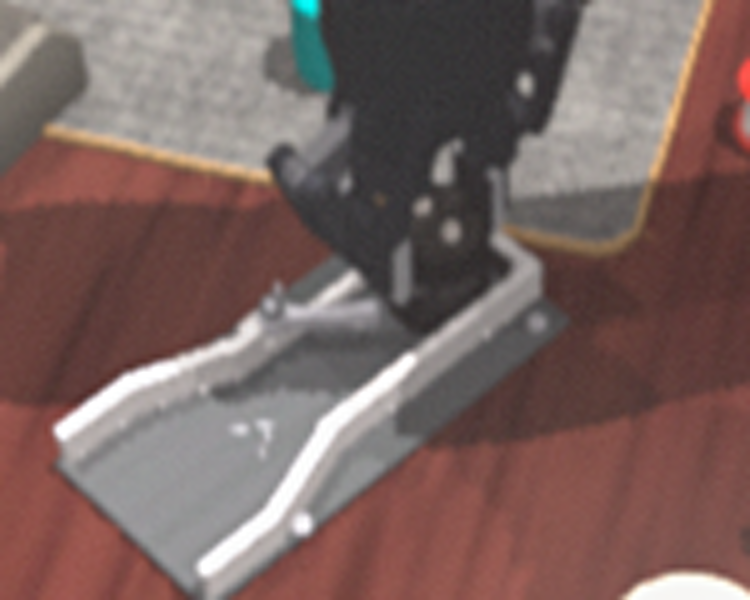

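The can is at (455,270) in the end of the lane. The pawl has returned to its slant behind it, from (275,300) to (390,320). Now I'll lower it, release and retreat.

Run:
```python
from fit import *
ctrl.servo_line(W(.061,0,.0316),rate=.02)
ctrl.command_gripper(0.75); ctrl.wait(.2)
ctrl.servo_line(W(.061,0,.14),rate=.1)
ctrl.move_j([-1.417,0.434,0.025,1.573,-0.012,1.134,-0.075])
p=W(.061,0,.007);O=[]
cs,sn=np.cos(Q[2]),np.sin(Q[2])
for n in("scene","top"):
    c=ctrl.capture(n);r=look(n,"filter_can",proj(c,p+[0,0,.025])[0])
    if r:
        q,e=fit(lambda c,q:can(c,q,.007),[r],p[:2],(.006,.006));d=q-Q[:2];print(n,1e3*(cs*d[0]+sn*d[1]),1e3*(-sn*d[0]+cs*d[1]),e)
    u=(proj(c,W(.03,0,.03))[0]).astype(int);O.append(cv2.resize(c["img"][u[1]-60:u[1]+60,u[0]-50:u[0]+50],None,fx=4,fy=4,interpolation=cv2.INTER_CUBIC))
cv2.imwrite("pics/end.png",np.hstack(O));print(ctrl.read_clock())
```

```text
scene 61.77441151301481 0.4483430278839663 36.779083251953125
top 62.50965369699077 -2.0377684462890464 3.4029135704040527
18.6333
```

View pics/end.png

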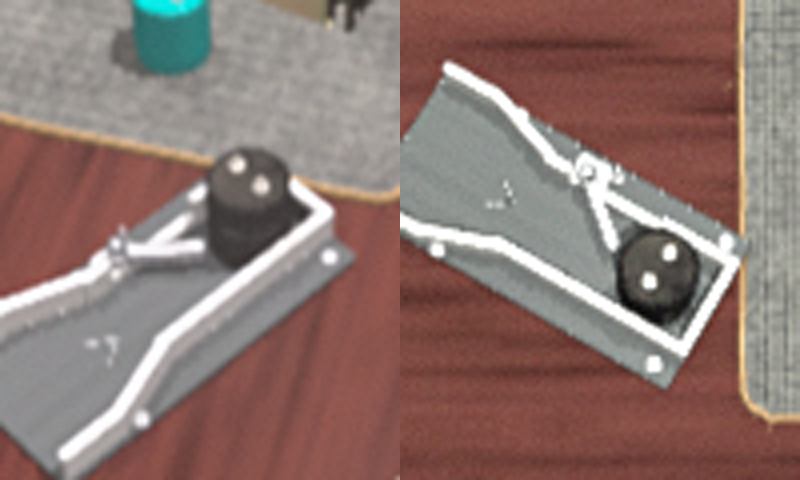

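Both views show the can upright between the end stop and the pawl, at x ≈ 62 mm and y ≈ -1 mm. The pawl points the same way as it did before loading, so it is shut. I'm handing the job in.

```bash
python3 -c "
from station import ctrl
print(ctrl.job_done())"
```

```text
the job is handed in; nothing more can be done
None
```

I handed the job in at about 19 s of the 45 s allowed: the black filter can stands upright at about x = 62 mm in the loader lane, with the pawl shut behind it and the arm clear. The hand-in returned no verdict.

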